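Pack the gate-hanging kit into its fitted till

TASK

Pack the gate-hanging kit that lies loose on the bench: put the padlock, the bolt, the awl and the drift punch each into the insert of the dark wooden till that is cut to its outline, lying fully down on the felt (the punch with its point away from the robot's side, where its slot narrows). The inserts may stand in the till in any order. Leave the try square and the oak block on the bench where they are.

Things in the scene. Friction and masses are not known exactly. Their poses are not given: they have to be found in the camera images.
- padlock: Old iron padlock lying flat, 80 mm long with its shackle, 52 wide, 15 thick, about 0.2 kg. Origin on its underside, mid-length; x along its length towards the shackle, z up. Solid case x=-40..6 mm (y=+-26; take it across this width at x=-17), shackle x=6..40, 40 mm wide.
- bolt_grip (a point): Rusty square-head bolt with a square nut on it, lying, 96 mm long, about 0.06 kg. Head and nut 18 mm square, shank 11 mm thick. This point is on the axis of the bare shank, 9 mm above the bench as it lies, where it is best taken; y along the bolt to the head, z up. From here: head y=26..34 mm, nut y=-39..-30, thread end y=-59.
- awl_grip (a point): Awl with a pear-shaped wooden handle and thin steel spike, lying, 117 mm long, about 0.06 kg. This point is the centre of the handle's widest part (28 mm thick, about 15 mm above the bench as it lies), where it is best taken; y along the awl to the butt; it may be rolled about y. From here: handle y=-30..28 mm, spike tip y=-88.
- punch_grip (a point): Plain grey steel drift punch without handle, lying, 121 mm long, 16 mm thick, the last 35 mm tapering to a point, about 0.12 kg. This point is on its axis, 8 mm above the bench as it lies; y along it to the blunt end; it may be rolled about y. From here: blunt end y=30 mm, point y=-90; take it across at y=0 (or down to y=-30).
- padlock_insert: Fixed cork insert 82x142x17 mm, one of four in a row in a dark till (rim 4 mm higher); origin 6 mm above the bench, mid-underside; y along its length to the robot's side, z up. Grey felt floor z=5; a finger groove down to z=7 crosses the row at y=8..52. Cut: 64 mm wide pocket y=1..59, then 52 wide y=-33..1 for the shackle. Seated: padlock at (0, 13, 5), x along this -y.
- bolt_insert: Fixed cork insert 82x142x17 mm, one of four in a row in a dark till (rim 4 mm higher); origin 6 mm above the bench, mid-underside; y along its length to the robot's side, z up. Grey felt floor z=5; a finger groove down to z=7 crosses the row at y=8..52. Cut: 23 mm slot y=-39..66 with 36 mm wide pockets y=-20..3 (nut), 45..66 (head). Seated: bolt_grip at (0, 26, 14), y along this y.
- awl_insert: Fixed cork insert 82x142x17 mm, one of four in a row in a dark till (rim 4 mm higher); origin 6 mm above the bench, mid-underside; y along its length to the robot's side, z up. Grey felt floor z=5; a finger groove down to z=7 crosses the row at y=8..52. Cut: 18 mm slot y=-64..-4 (spike), 40 mm wide pocket y=-4..64 (handle). Seated: awl_grip at (0, 30, 20), y along this y.
- punch_insert: Fixed cork insert 82x142x17 mm, one of four in a row in a dark till (rim 4 mm higher); origin 6 mm above the bench, mid-underside; y along its length to the robot's side, z up. Grey felt floor z=5; a finger groove down to z=7 crosses the row at y=8..52. Cut: plain long slot y=-66..66, 28 mm wide (24 at y<-28). Seated: punch_grip at (0, 30, 13), y along this y.
- try_square: Try square with a dark stock and a steel blade, lying, 116 x 182 x 16 mm, at the back of the bench; not part of the kit. Origin at the middle of its outline, on the underside.
- oak_block: Brown oak packing block, 56 x 94 x 50 mm, at the back of the bench, left of the closed green tool chest, which is 167 mm high and stands close behind the till; not part of the kit. Origin at the centre of its underside.
Not all that is in view belongs to the job. Leave any orange look-alike of the part that bears bolt_grip alone.

How it is judged:
At the end, for the whole second after the job is handed in: The padlock, bolt, awl and punch each lie still, let go, in the insert cut for them: the listed point of each within 8 mm of its seated place along the insert's x and y and not over 3 mm above it (4 mm below), its long axis within 0.2 rad of the cut-out's (x of padlock in the frame of padlock_insert between -0.008 and 0.008 m and y of padlock in the frame of padlock_insert between 0.005 and 0.021 m and z of padlock in the frame of padlock_insert between 0.001 and 0.008 m and angle between the x axis of padlock and the y axis of padlock_insert, either way round below 0.2 rad and x of bolt_grip in the frame of bolt_insert between -0.008 and 0.008 m and y of bolt_grip in the frame of bolt_insert between 0.018 and 0.034 m and z of bolt_grip in the frame of bolt_insert between 0.01 and 0.017 m and angle between the y axis of bolt_grip and the y axis of bolt_insert, either way round below 0.2 rad and x of awl_grip in the frame of awl_insert between -0.008 and 0.008 m and y of awl_grip in the frame of awl_insert between 0.022 and 0.038 m and z of awl_grip in the frame of awl_insert between 0.0165 and 0.0235 m and angle between the y axis of awl_grip and the y axis of awl_insert, either way round below 0.2 rad and x of punch_grip in the frame of punch_insert between -0.008 and 0.008 m and y of punch_grip in the frame of punch_insert between 0.022 and 0.038 m and z of punch_grip in the frame of punch_insert between 0.009 and 0.016 m and angle between the y axis of punch_grip and the y axis of punch_insert, either way round below 0.2 rad); the robot touches nothing.
It fails at once if the try square is shifted by more than 20 mm (distance of try_square from where it was at the start of the episode above 0.02 m).
It fails at once if the oak block is shifted by more than 20 mm (distance of oak_block from where it was at the start of the episode above 0.02 m).
It also fails if it takes over 112 s, if anything falls off the work surface, if the arm or the gripper's body presses on something with over 40 N, if the wrist force passes 120 N, or if a joint passes its speed limit or range.

ROBOT

A 7-joint arm with a two-finger parallel gripper is mounted at the origin on a cart in front of the work surface, level with it; the furniture and walls round the work are solid. World frame = base frame: x ahead of the robot, y to its left, z up, the work surface at z = 0. Lengths are in m, angles in rad, forces in N, time in s.
With the tool pointing down it reaches from about 0.4 to 0.925 m from the base axis. Payload 4.1 kg.
Tool frame: the origin (TCP) lies midway between the tips of the shut fingers; the grasp point (between the pads) lies 19 mm behind it (grip_point_offset is the distance from the TCP to the grasp point, in m); z points along the fingers, y is the line along which they close (so a half turn about z gives the same grasp; the last joint's range is limited). The gripper opens to 85 mm and grips with 20 to 120 N. Pads are 22 mm wide; open, the fingers measure 114 mm over their backs; the gripper's body (76 mm by 85 mm) begins 54 mm behind the grasp point. The pads swing forward as they close: fully open they stand 13 mm farther back than shut.
Start: joints at [-1.215, 0.398, 0.045, 1.537, -0.019, 1.207, -0.051], TCP at [0.286, 0.584, 0.231] pointing down, gripper open.
Joint ranges: [-2.82, 2.82], [-0.49, 2.23], [-1.37, 1.46], [0, 2.46], [-1.36, 4.5], [0.23, 2], [-2.94, 2.94]. Speed limits (rad/s): [2.57, 2.57, 3.14, 3.14, 3.14, 3.14, 3.14].

INTERFACE

Orientations are given as a rotation vector (axis times angle).
In Python, from plant import state, grab_frame, sign_off, grip_point_offset gives the robot as it stands. The module is installed in compiled form; this text tells all that it offers.
- The arm moves only by the tool step_arm, never from a script. Its arguments are lists of equal length, an entry for each row: "translation": the shift along the world's x, y, z in units of 50 mm (1.0 is 50 mm), a list of three; "turn": the turn, a rotation vector about the world's x, y, z in degrees, a list of three; "grip": the finger opening in mm, from 0 to 85.4. A call has 1 to 10 rows; each row shifts and turns the commanded pose from where the row before left it; what a row does not reach is not made up. A row lasts 1/8 s, in which the tool goes at most 62.5 mm and 10.7 degrees, less where a joint would pass 70% of its speed; a pose out of reach is approached as far as the arm can. A call is refused whole if a number of a shift passes 1 or a number of a turn 10.7, either way. A call with a gripper value outside its range is refused whole. The fingers move at their own pace and stop on an object; "newtons" is the grip in N (left out, the last holds). Time passes only in rows, so rows that do not move let the fingers close. It gives the time, the measured TCP pose, the force, the opening and the grip force at its end, in the units of the state.
- state(): the state, without advancing time (a new reading comes with each control period).
- grab_frame(name): name is "scene" or "top" or "wrist"; returns a dict with "pixels" (384x512x3 uint8, red, green, blue), "mtx" (3x3 intrinsics, pixels), "D" ([k1, k2, p1, p2, k3] as OpenCV has them; the pictures are not rectified), "origin" and "orientation" of the camera in the world; the wrist camera has in their place "mount" (4x4, takes a point from camera to tool coordinates, whose origin is the TCP and whose axes are the flange's). Camera axes: x right, y down, z forward; pixel columns grow to the right and rows downward; lengths in m; the calibration is good to about 2 mm. A picture is of the moment at which its call begins: read the wrist's pose just before it. There is no depth.
- sign_off(): hands the job in; it is judged then, once.
The state is a dict: "clock": time; "joint_positions": joint angles; "dq": joint speeds; "effort": joint torques, N m; "ee_pos": TCP position; "tcp_rot": TCP orientation; "force": force on the tool from outside, world axes, zero at the start; "wrist_torque": the same for the moment, N m; "grip_width": finger opening in m; "gripper_force": force on a finger pad.
Only numpy, scipy, OpenCV 4.12 (cv2) and the standard library are available. Lean on these libraries where they do the work, as an engineer would, in place of code of your own. Each camera call takes 0.05 s, during which the arm holds its last target. There are 200 camera calls.

## Working session

There is one attempt and no reset: what is moved stays moved. The work goes in short steps, Python scripts to look and compute and a tool call to move; the robot and the scene stay as the last step left them, time stands still between calls to the robot, and variables do not carry over. Pictures are saved under pics/ and viewed, at most 14 in all, crops included, and the job is handed in when it is done.

Besides the shell and the picture viewer there is one more tool, called after "Call:" by a JSON object that holds its "name" and its "arguments", one argument or row to a line. step_arm: Moves the arm, as the interface text tells. Its arguments: {"type":"object","properties":{"translation":{"type":"array","items":{"type":"array","items":{"type":"number"}}},"turn":{"type":"array","items":{"type":"array","items":{"type":"number"}}},"grip":{"type":"array","items":{"type":"number"}},"newtons":{"type":"number"}},"required":["translation","turn","grip"]}

```bash
mkdir -p pics
python3 - <<'E'
from plant import *
import cv2,pickle
print(state(), grip_point_offset)
for n in ["scene","top"]:
    f=grab_frame(n); pickle.dump(f,open(n+".pkl","wb")); cv2.imwrite(f"pics/{n}0.png",cv2.resize(f["pixels"][:,:,::-1],(800,600),interpolation=cv2.INTER_CUBIC))
    print(n,f["mtx"],f["D"],f["origin"],f["orientation"])
E
```

```text
{'clock': 0.0, 'joint_positions': array([-1.21502523,  0.39922436,  0.04503095,  1.53787746, -0.01867071,
        1.20687001, -0.05068382]), 'dq': array([ 0.00061843, -0.00045591, -0.00075793, -0.00094024,  0.00026264,
       -0.00099998,  0.00188153]), 'effort': array([-1.87933224e-04, -4.75120926e+01,  1.36467006e+00, -2.54226851e+01,
        1.16780141e-02,  9.29572270e-03,  2.83398674e-05]), 'ee_pos': array([0.28522962, 0.58338073, 0.23024361]), 'tcp_rot': array([-7.07932688e-01, -3.06050013e+00,  3.04422582e-03]), 'force': array([-0.19139845, -0.55557446,  0.65884755]), 'wrist_torque': array([0.00384377, 0.02389502, 0.00511989]), 'gripper_force': 0.0, 'grip_width': 0.08535741529129547} 0.0187
scene [[358.98045678   0.         254.31303048]
 [  0.         358.98045678 189.22905415]
 [  0.           0.           1.        ]] [-0.04501729  0.          0.          0.          0.        ] [ 0.13537437 -0.44215287  0.61208285] [-2.14800043  0.58211887 -0.29193739]
top [[380.45077539   0.         257.45435716]
 [  0.         380.45077539 191.70694043]
 [  0.           0.           1.        ]] [0.00785071 0.         0.         0.         0.        ] [0.4767037  0.21389877 0.90420141] [-2.16590022  2.21672489 -0.08870943]
```

View pics/top0.png

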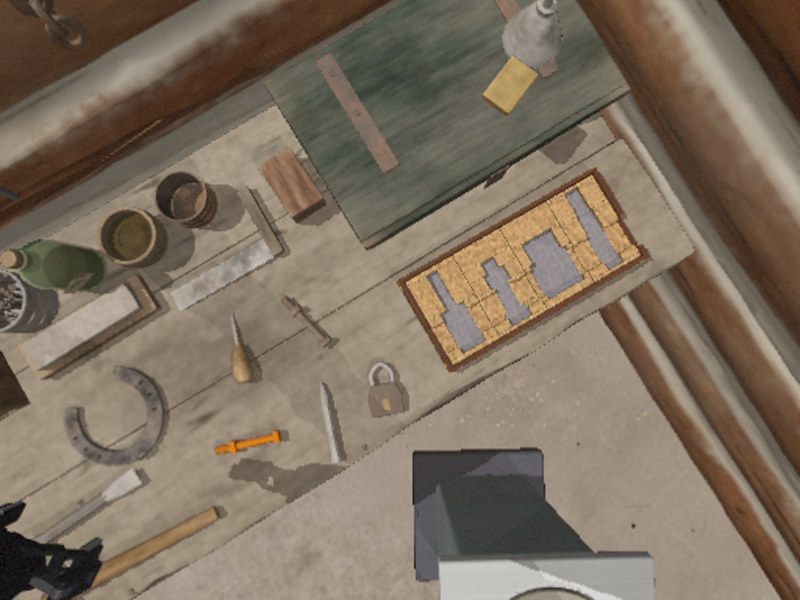

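View pics/scene0.png

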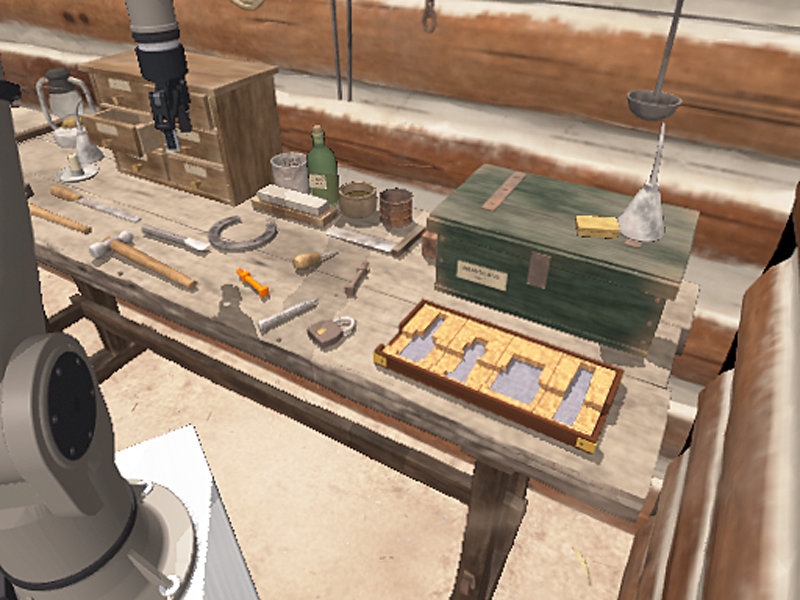

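The top view shows the till at about (400–650, 170–370), with inserts left to right: awl, bolt, padlock, punch. The kit lies mid-bench: awl (240,350), bolt (307,320), punch (330,420) and padlock (385,390). I'll make world-aligned orthos with grids next.

```bash
cat > h.py <<'E'
import numpy as np, cv2, pickle
from scipy.spatial.transform import Rotation as R
def cam(f):
    if "origin" in f: return R.from_rotvec(f["orientation"]).as_matrix(), np.array(f["origin"])
    return f["Rw"], f["ow"]
def project(f,P):
    Rm,o=cam(f); 
    return cv2.projectPoints(((np.reshape(P,(-1,3))-o)@Rm),np.zeros(3),np.zeros(3),f["mtx"],np.array(f["D"]))[0].reshape(-1,2)
def unproj(f,uv,z):
    Rm,o=cam(f); n=cv2.undistortPoints(np.array(uv,float).reshape(-1,1,2),f["mtx"],np.array(f["D"])).reshape(-1,2)
    d=np.c_[n,np.ones(len(n))]@Rm.T
    return o+d*((z-o[2])/d[:,2])[:,None]
def ortho(f,c,W,H,ppm,ang,z):
    # image right = direction ang (world), image up = ang+90deg ; c centre; returns img, and map fn
    u=np.array([np.cos(ang),np.sin(ang)]);v=np.array([-u[1],u[0]])
    jj,ii=np.meshgrid(np.arange(W),np.arange(H))
    a=(jj-W/2)/ppm;b=-(ii-H/2)/ppm
    P=np.stack([c[0]+a*u[0]+b*v[0],c[1]+a*u[1]+b*v[1],np.full(a.shape,z)],-1)
    m=project(f,P).reshape(H,W,2).astype(np.float32)
    return cv2.remap(f["pixels"],m[...,0],m[...,1],cv2.INTER_CUBIC)[:,:,::-1].copy()
def o2w(px,c,W,H,ppm,ang):
    px=np.array(px,float);a=(px[...,0]-W/2)/ppm;b=-(px[...,1]-H/2)/ppm
    return np.stack([c[0]+a*np.cos(ang)-b*np.sin(ang),c[1]+a*np.sin(ang)+b*np.cos(ang)],-1)
def wrist(save=None):
    from plant import state,grab_frame
    s=state(); f=grab_frame("wrist"); T=np.eye(4); T[:3,:3]=R.from_rotvec(s["tcp_rot"]).as_matrix();T[:3,3]=s["ee_pos"]
    M=T@np.array(f["mount"]); f["Rw"]=M[:3,:3]; f["ow"]=M[:3,3]; f.pop("origin",None); f["s"]=s
    if save: pickle.dump(f,open(save,"wb"))
    return f
E
python3 - <<'E'
from h import *
f=pickle.load(open("top.pkl","rb"))
for nm,uv,z in [("till outer",[(399,284),(596,170),(650,254),(452,370)],.027),("punch",[(324,383),(336,460)],.008),("pad",[(383,363),(387,416)],.012),("awl",[(233,310),(243,380)],.01),("bolt",[(284,297),(330,346)],.009),("square",[(170,296),(284,250),(245,188)],.01),("oak",[(260,165),(293,220),(325,195)],.05),("chest",[(268,82),(368,248)],.167)]:
    print(nm,unproj(f,np.array(uv)/1.5625,z)[:,:2].round(3).tolist())
E
```

```text
till outer [[0.561, 0.208], [0.726, -0.093], [0.597, -0.168], [0.432, 0.133]]
punch [[0.417, 0.323], [0.303, 0.307]]
pad [[0.444, 0.234], [0.366, 0.23]]
awl [[0.529, 0.457], [0.424, 0.443]]
bolt [[0.547, 0.381], [0.472, 0.313]]
square [[0.552, 0.551], [0.618, 0.38], [0.715, 0.438]]
oak [[0.738, 0.406], [0.655, 0.359], [0.691, 0.312]]
chest [[0.809, 0.369], [0.594, 0.246]]
```

Run:
```python
from h import *
f=pickle.load(open("top.pkl","rb"))
a=ortho(f,(.579,.02),780,400,2200,np.radians(-61.3),.023)
cv2.imwrite("pics/till.png",a)
b=ortho(f,(.425,.345),800,600,2300,np.radians(-90),.009)
cv2.imwrite("pics/kit.png",b)
```

```text
(no output)
```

View pics/till.png

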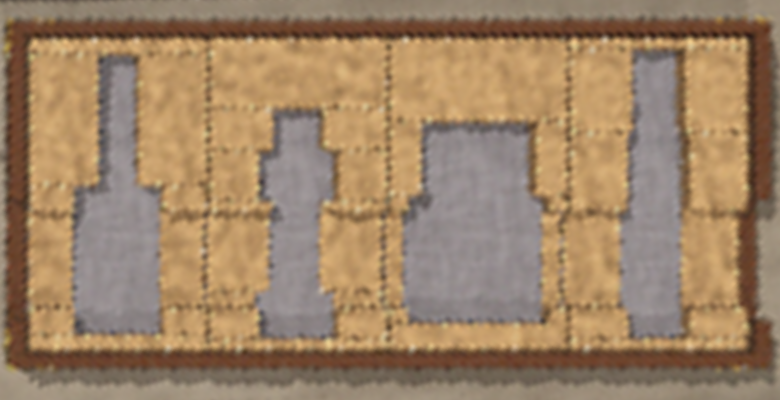

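View pics/kit.png

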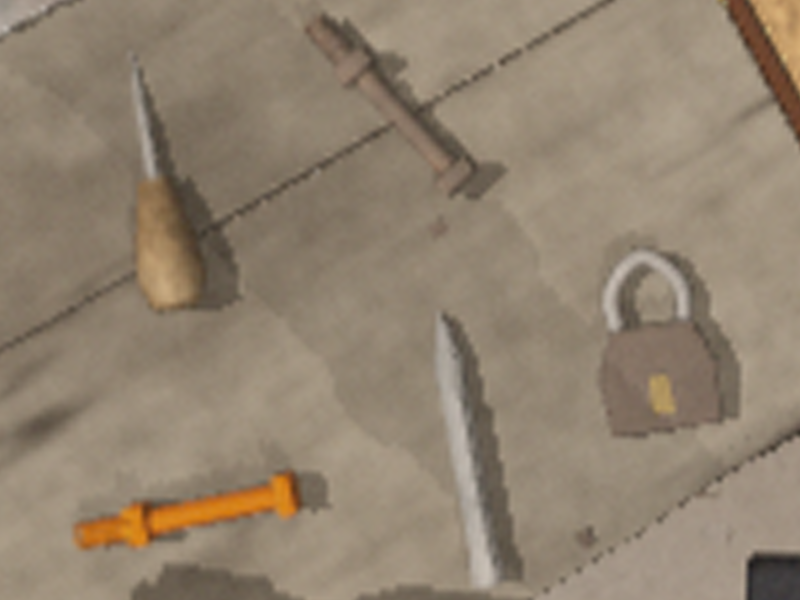

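```bash
cat > tgt.py <<'E'
from h import *
f=pickle.load(open("top.pkl","rb"))
K=((.425,.345),800,600,2300,np.radians(-90)); T=((.579,.02),780,400,2200,np.radians(-61.3))
def fix(p,z0,z): return unproj(f,project(f,np.r_[p,z0]),z)[0,:2]
pick={}
for n,px,z in [("padlock",(661,380),.013),("punch",(476,517),.010),("awl",(169,247),.017),("bolt",(408,126),.010)]:
    pick[n]=fix(o2w(px,*K),.009,z)
yv=np.array([-np.cos(np.radians(28.7)),-np.sin(np.radians(28.7))]); xv=np.array([np.cos(T[4]),np.sin(T[4])])
place={}
for n,cx,dy in [("awl",118,30),("bolt",298.5,26),("padlock",478.7,30),("punch",659,30)]:  # padlock: grasp x=-17 -> y=13+17
    place[n]=o2w((cx,195),*T)+yv*dy/1000
if __name__=="__main__":
    for n in pick: print(n,"pick",pick[n].round(4),"r",np.hypot(*pick[n]).round(3),"place",place[n].round(4),"shift",((place[n]-pick[n])/.05).round(3))
E
python3 tgt.py
```

```text
padlock pick [0.3906 0.2314] r 0.454 place [ 0.574  -0.0287] shift [ 3.669 -5.202]
punch pick [0.3308 0.3118] r 0.455 place [ 0.6134 -0.1006] shift [ 5.652 -8.248]
awl pick [0.4483 0.4434] r 0.631 place [0.4953 0.1151] shift [ 0.94  -6.565]
bolt pick [0.5006 0.3414] r 0.606 place [0.5382 0.0451] shift [ 0.752 -5.926]
```

Call:
{"name": "step_arm", "arguments": {
  "translation": [
    [0.5,-0.4,-0.1],
    [0.5,-0.4,-0.1],
    [0.5,-0.4,-0.1],
    [0.5,-0.4,-0.1],
    [0.5,-0.4,-0.1],
    [0.5,-0.4,-0.1],
    [0.26,-0.4,-0.1],
    [0,0,0],
    [0,0,0]
  ],
  "turn": [
    [0,0,6],
    [0,0,6],
    [0,0,6],
    [0,0,6],
    [0,0,6],
    [0,0,6],
    [0,0,0.4],
    [0,0,0],
    [0,0,0]
  ],
  "grip": [60,60,60,60,60,60,60,60,60],
  "newtons": 40
}}

```text
clock: 1.23
ee_pos: [0.4474, 0.4453, 0.1963]
tcp_rot: [0.285, -3.128, -0.002]
force: [-0.9, 1.4, 0.2]
grip_width: 0.0598
gripper_force: 0.0
```

Run:
```python
from h import *
f=wrist("w1.pkl")
print(project(f,[[.4483,.4434,.017],[.5006,.3414,.01]]),f["ow"])
cv2.imwrite("pics/w1.png",ortho(f,(.46,.40),700,600,2500,np.radians(-90),.012))
```

```text
[[255.77015006 171.5289697 ]
 [159.01988543 198.67236967]] [0.37155914 0.4312305  0.33829251]
```

View pics/w1.png

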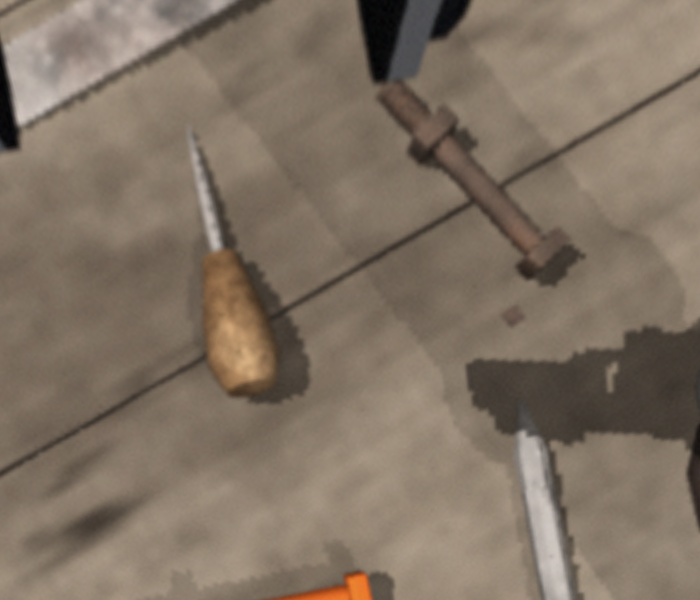

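Wrist view confirms the awl (widest about (240,330)) and the bolt shank ((495,201)), within 2 mm of the top-view values. Descending on the awl.

Call:
{"name": "step_arm", "arguments": {
  "translation": [
    [0.02,-0.04,-0.8],
    [0,0,-0.8],
    [0,0,-0.8],
    [0,0,-0.7],
    [0,0,-0.5],
    [0,0,-0.22],
    [0,0,0],
    [0,0,0],
    [0,0,0],
    [0,0,0]
  ],
  "turn": [
    [0,0,1],
    [0,0,0],
    [0,0,0],
    [0,0,0],
    [0,0,0],
    [0,0,0],
    [0,0,0],
    [0,0,0],
    [0,0,0],
    [0,0,0]
  ],
  "grip": [60,60,60,60,60,60,60,20,20,20]
}}

```text
clock: 2.52
ee_pos: [0.4502, 0.443, 0.0069]
tcp_rot: [-0.31, 3.124, 0.003]
force: [-1.2, 1.1, 4.9]
grip_width: 0.0253
gripper_force: 38.9
```

Call:
{"name": "step_arm", "arguments": {
  "translation": [
    [0,0,0],
    [0,0,0],
    [0,0,0],
    [0,0,0.3],
    [0,0,0.5],
    [0,0,0.8],
    [0,0,0.4],
    [0,0,0],
    [0,0,0]
  ],
  "turn": [
    [0,0,0],
    [0,0,0],
    [0,0,0],
    [0,0,0],
    [0,0,0],
    [0,0,0],
    [0,0,0],
    [0,0,0],
    [0,0,0]
  ],
  "grip": [20,20,20,20,20,20,20,20,20]
}}

```text
clock: 3.65
ee_pos: [0.4487, 0.4411, 0.104]
tcp_rot: [0.31, -3.124, 0.003]
force: [-0.0, -0.6, -1.2]
grip_width: 0.0251
gripper_force: 39.2
```

Call:
{"name": "step_arm", "arguments": {
  "translation": [
    [0.05,-0.5,0],
    [0.1,-0.8,0],
    [0.1,-0.8,0],
    [0.1,-0.8,0],
    [0.1,-0.8,0],
    [0.1,-0.8,0],
    [0.1,-0.8,0],
    [0.15,-0.7,0],
    [0.13,-0.52,0],
    [0,0,0]
  ],
  "turn": [
    [0,0,2],
    [0,0,2],
    [0,0,2],
    [0,0,2],
    [0,0,2],
    [0,0,2],
    [0,0,2],
    [0,0,2],
    [0,0,1.2],
    [0,0,0]
  ],
  "grip": [20,20,20,20,20,20,20,20,20,20]
}}

```text
clock: 4.9
ee_pos: [0.4953, 0.1131, 0.1038]
tcp_rot: [0.766, -3.043, 0.002]
force: [0.7, 0.4, -0.7]
grip_width: 0.0256
gripper_force: 39.2
```

Run:
```python
from h import *
f=wrist("w2.pkl"); print(f["s"]["ee_pos"],f["s"]["tcp_rot"],f["s"]["force"])
cv2.imwrite("pics/w2.png",cv2.resize(f["pixels"][:,:,::-1],(640,480)))
from tgt import place
print(project(f,np.r_[place["awl"],.023])*1.25,project(f,np.r_[place["bolt"],.011])*1.25)
```

```text
[0.49529411 0.11306368 0.10384558] [ 7.66333380e-01 -3.04329778e+00  1.63035852e-03] [ 0.72632721  0.38632173 -0.70965752]
[[326.00070783 253.28289004]] [[199.95702868 253.88636006]]
```

View pics/w2.png

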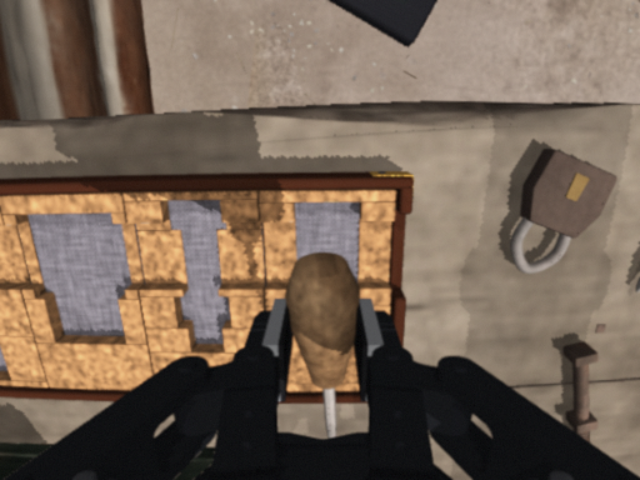

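Run:
```python
from h import *
from tgt import yv
f=pickle.load(open("w2.pkl","rb")); p=f["s"]["ee_pos"]
for d in (-.095,-.09,-.085,-.035,-.03,-.025,0,.02,.025,.03,.035): print(d,(project(f,np.r_[p[:2]+yv*d,p[2]+.010])*1.25).round(0))
```

```text
-0.095 [[325. 501.]]
-0.09 [[325. 494.]]
-0.085 [[325. 486.]]
-0.035 [[324. 401.]]
-0.03 [[324. 391.]]
-0.025 [[324. 381.]]
0 [[323. 328.]]
0.02 [[323. 280.]]
0.025 [[323. 268.]]
0.03 [[323. 255.]]
0.035 [[323. 242.]]
```

Call:
{"name": "step_arm", "arguments": {
  "translation": [
    [0.03,0.05,-0.3],
    [0,0,-0.6],
    [0,0,-0.5],
    [0,0,-0.25],
    [0,0,-0.1],
    [0,0,0],
    [0,0,0]
  ],
  "turn": [
    [0,0,-1],
    [0,0,0],
    [0,0,0],
    [0,0,0],
    [0,0,0],
    [0,0,0],
    [0,0,0]
  ],
  "grip": [20,20,20,20,20,20,20]
}}

```text
clock: 5.82
ee_pos: [0.4981, 0.119, 0.0182]
tcp_rot: [-0.748, 3.05, 0.0]
force: [-0.1, -0.3, -0.8]
grip_width: 0.0256
gripper_force: 39.2
```

Call:
{"name": "step_arm", "arguments": {
  "translation": [
    [-0.03,-0.05,0],
    [0,0,-0.04],
    [0,0,0]
  ],
  "turn": [
    [0,0,0],
    [0,0,0],
    [0,0,0]
  ],
  "grip": [20,20,20]
}}

```text
clock: 6.2
ee_pos: [0.4963, 0.1159, 0.0176]
tcp_rot: [-0.747, 3.051, 0.0]
force: [-3.4, -1.2, 14.3]
grip_width: 0.0257
gripper_force: 40.4
```

Call:
{"name": "step_arm", "arguments": {
  "translation": [
    [0,0,0.02],
    [0,0,0],
    [0,0,0],
    [0,0,0],
    [0,0,0.3],
    [0,0,0.7],
    [0,0,0.8],
    [0,0,0],
    [0,0,0]
  ],
  "turn": [
    [0,0,0],
    [0,0,0],
    [0,0,0],
    [0,0,0],
    [0,0,0],
    [0,0,0],
    [0,0,0],
    [0,0,0],
    [0,0,0]
  ],
  "grip": [36,45,45,45,45,45,45,45,45]
}}

```text
clock: 7.32
ee_pos: [0.4958, 0.1159, 0.1071]
tcp_rot: [-0.748, 3.051, 0.0]
force: [-1.2, -0.6, -0.3]
grip_width: 0.0452
gripper_force: 0.0
```

Run:
```python
from h import *
from tgt import place
f=wrist("w3.pkl"); print(f["s"]["ee_pos"],f["s"]["tcp_rot"],f["s"]["force"])
cv2.imwrite("pics/w3.png",ortho(f,(.52,.08),640,480,2800,np.radians(-61.3),.023))
```

```text
[0.49576147 0.11590781 0.10706705] [-7.47923933e-01  3.05115896e+00  2.53169027e-04] [-1.19076323 -0.58294236 -0.34581037]
```

View pics/w3.png

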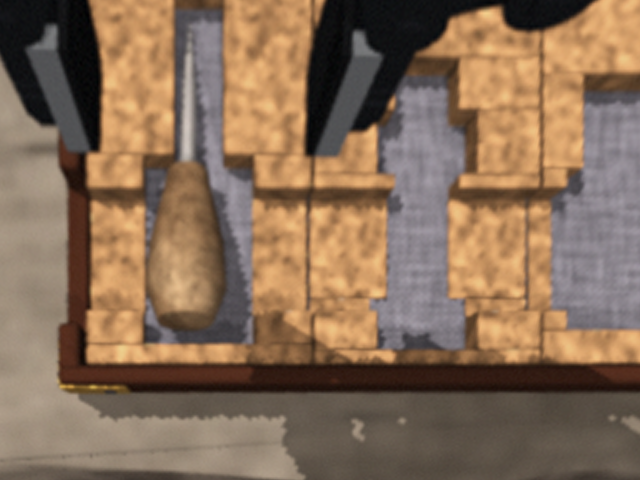

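Awl lies in its pocket (handle about (186,250), about 4 mm left of the pocket centre 199, within tolerance). Next, the bolt.

Call:
{"name": "step_arm", "arguments": {
  "translation": [
    [0,0.6,0],
    [0,0.8,0],
    [0,0.8,0],
    [0,0.8,0],
    [0,0.8,0],
    [0.09,0.7,0],
    [0,0,0],
    [0,0,0]
  ],
  "turn": [
    [0,0,2.5],
    [0,0,2.5],
    [0,0,2.5],
    [0,0,2.5],
    [0,0,2.5],
    [0,0,2.9],
    [0,0,0],
    [0,0,0]
  ],
  "grip": [45,45,45,45,45,45,45,45]
}}

```text
clock: 8.38
ee_pos: [0.4995, 0.3408, 0.1057]
tcp_rot: [1.15, -2.921, 0.001]
force: [1.1, -0.3, 1.0]
grip_width: 0.0449
gripper_force: 0.0
```

Call:
{"name": "step_arm", "arguments": {
  "translation": [
    [0,0,-0.5],
    [0,0,-0.7],
    [0,0,-0.5],
    [0,0,-0.2],
    [0,0,0],
    [0,0,0]
  ],
  "turn": [
    [0,0,0],
    [0,0,0],
    [0,0,0],
    [0,0,0],
    [0,0,0],
    [0,0,0]
  ],
  "grip": [45,45,45,45,45,45]
}}

```text
clock: 9.12
ee_pos: [0.5014, 0.3413, 0.013]
tcp_rot: [-1.149, 2.922, 0.001]
force: [-0.2, 0.8, 0.9]
grip_width: 0.045
gripper_force: 0.0
```

Call:
{"name": "step_arm", "arguments": {
  "translation": [
    [0,0,-0.15],
    [0,0,0],
    [0,0,0],
    [0,0,0],
    [0,0,0],
    [0,0,0],
    [0,0,0],
    [0,0,0]
  ],
  "turn": [
    [0,0,0],
    [0,0,0],
    [0,0,0],
    [0,0,0],
    [0,0,0],
    [0,0,0],
    [0,0,0],
    [0,0,0]
  ],
  "grip": [45,5,5,5,5,5,5,5]
}}

```text
clock: 10.12
ee_pos: [0.5006, 0.3411, 0.0046]
tcp_rot: [-1.15, 2.923, 0.0]
force: [-1.5, -1.0, 3.1]
grip_width: 0.0091
gripper_force: 39.3
```

Call:
{"name": "step_arm", "arguments": {
  "translation": [
    [0,0,0.3],
    [0,0,0.5],
    [0,0,0.8],
    [0,0,0.4],
    [0,0,0]
  ],
  "turn": [
    [0,0,0],
    [0,0,0],
    [0,0,0],
    [0,0,0],
    [0,0,0]
  ],
  "grip": [5,5,5,5,5]
}}

```text
clock: 10.75
ee_pos: [0.5018, 0.3418, 0.1068]
tcp_rot: [-1.148, 2.919, 0.002]
force: [0.0, 0.3, -0.6]
grip_width: 0.0091
gripper_force: 39.1
```

Call:
{"name": "step_arm", "arguments": {
  "translation": [
    [0,-0.5,0],
    [0.1,-0.8,0],
    [0.1,-0.8,0],
    [0.1,-0.8,0],
    [0.1,-0.8,0],
    [0.1,-0.8,0],
    [0.1,-0.8,0],
    [0.15,-0.62,0],
    [0,0,0],
    [0,0,0]
  ],
  "turn": [
    [0,0,-1.8],
    [0,0,-1.8],
    [0,0,-1.8],
    [0,0,-1.8],
    [0,0,-1.8],
    [0,0,-1.8],
    [0,0,-1.8],
    [0,0,-1.5],
    [0,0,0],
    [0,0,0]
  ],
  "grip": [5,5,5,5,5,5,5,5,5,5]
}}

```text
clock: 12.0
ee_pos: [0.5366, 0.0444, 0.1034]
tcp_rot: [0.78, -3.041, -0.001]
force: [-0.7, 0.8, -0.6]
grip_width: 0.0092
gripper_force: 39.1
```

Run:
```python
from h import *
from tgt import place,yv
f=wrist("w4.pkl"); p=f["s"]["ee_pos"]; print(p,f["s"]["tcp_rot"])
cv2.imwrite("pics/w4.png",cv2.resize(f["pixels"][:,:,::-1],(640,480)))
for d in (-.059,-.039,-.03,0,.026,.034): print(d,(project(f,np.r_[p[:2]+yv*d,p[2]+.005])*1.25).round(0))
```

```text
[0.53662809 0.04444603 0.10335446] [ 7.80188185e-01 -3.04062007e+00 -9.57646009e-04]
-0.059 [[323. 436.]]
-0.039 [[323. 400.]]
-0.03 [[323. 383.]]
0 [[323. 321.]]
0.026 [[324. 261.]]
0.034 [[324. 241.]]
```

View pics/w4.png

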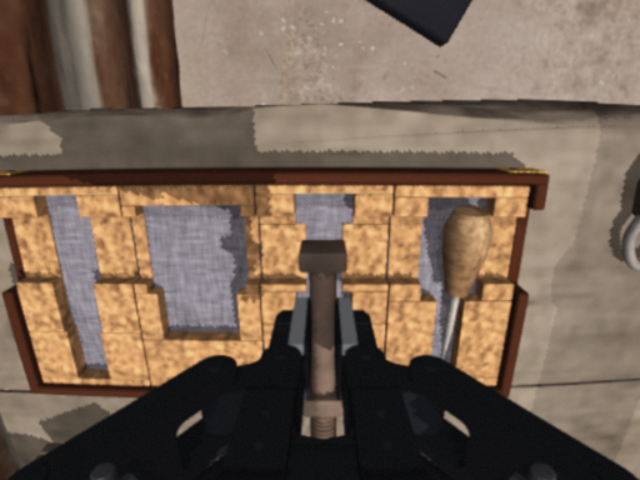

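Bolt is held level and straight, head at (323,240), grip point as intended. Lowering it.

Call:
{"name": "step_arm", "arguments": {
  "translation": [
    [0.03,0.01,-0.4],
    [0,0,-0.6],
    [0,0,-0.5],
    [0,0,-0.2],
    [0,0,0],
    [0,0,0]
  ],
  "turn": [
    [0,0,0],
    [0,0,0],
    [0,0,0],
    [0,0,0],
    [0,0,0],
    [0,0,0]
  ],
  "grip": [5,5,5,5,5,5]
}}

```text
clock: 12.8
ee_pos: [0.5403, 0.0459, 0.0203]
tcp_rot: [-0.783, 3.041, 0.0]
force: [0.4, 0.8, -0.8]
grip_width: 0.0094
gripper_force: 39.1
```

Call:
{"name": "step_arm", "arguments": {
  "translation": [
    [-0.04,-0.02,0],
    [0,0,-0.06],
    [0,0,-0.02],
    [0,0,0],
    [0,0,0],
    [0,0,0],
    [0,0,0],
    [0,0,0]
  ],
  "turn": [
    [0,0,0],
    [0,0,0],
    [0,0,0],
    [0,0,0],
    [0,0,0],
    [0,0,0],
    [0,0,0],
    [0,0,0]
  ],
  "grip": [5,5,5,5,14,24,30,30]
}}

```text
clock: 13.8
ee_pos: [0.5375, 0.0445, 0.0153]
tcp_rot: [-0.783, 3.043, 0.0]
force: [-0.0, -0.3, -0.2]
grip_width: 0.03
gripper_force: 0.0
```

Call:
{"name": "step_arm", "arguments": {
  "translation": [
    [0,0,0.3],
    [0,0,0.7],
    [0,0,0.8],
    [0,0,0],
    [0,0,0]
  ],
  "turn": [
    [0,0,0],
    [0,0,0],
    [0,0,0],
    [0,0,0],
    [0,0,0]
  ],
  "grip": [30,30,50,85,85]
}}

```text
clock: 14.42
ee_pos: [0.5372, 0.0445, 0.1056]
tcp_rot: [-0.783, 3.042, 0.0]
force: [-0.0, 0.2, -0.6]
grip_width: 0.0823
gripper_force: 0.0
```

Run:
```python
from h import *
f=wrist("w5.pkl"); print(f["s"]["ee_pos"],f["s"]["tcp_rot"],f["s"]["force"])
cv2.imwrite("pics/w5.png",ortho(f,(.52,.08),640,480,2800,np.radians(-61.3),.023))
```

```text
[0.5372431  0.04448196 0.1056105 ] [-7.82569724e-01  3.04246347e+00  2.82146576e-04] [-4.86052255e-05  2.26531695e-01 -6.45133511e-01]
```

View pics/w5.png

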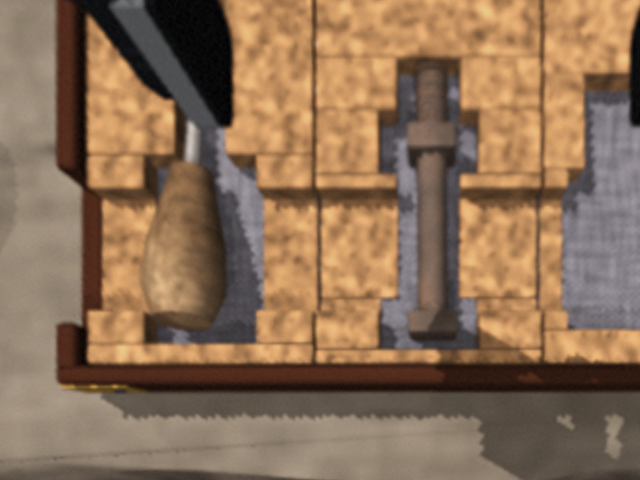

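Bolt seated and centred in its slot (about (431,200)). Now the padlock.

Call:
{"name": "step_arm", "arguments": {
  "translation": [
    [-0.4,0.5,0],
    [-0.6,0.7,0],
    [-0.6,0.8,0],
    [-0.6,0.8,0],
    [-0.5,0.7,0],
    [-0.23,0.24,0],
    [0,0,0],
    [0,0,0]
  ],
  "turn": [
    [0,0,-4],
    [0,0,-4],
    [0,0,-4],
    [0,0,-4],
    [0,0,-4],
    [0,0,-1.8],
    [0,0,0],
    [0,0,0]
  ],
  "grip": [85,85,85,85,85,85,85,85]
}}

```text
clock: 15.48
ee_pos: [0.3913, 0.2303, 0.1048]
tcp_rot: [0.192, -3.135, 0.002]
force: [0.2, 0.1, -0.3]
grip_width: 0.0848
gripper_force: 0.0
```

Run:
```python
from h import *
f=wrist("w6.pkl"); print(f["s"]["ee_pos"],f["s"]["tcp_rot"],f["s"]["force"])
cv2.imwrite("pics/w6.png",ortho(f,(.38,.27),600,480,2500,np.radians(-90),.010))
```

```text
[0.39126399 0.23034519 0.10477842] [ 1.91730565e-01 -3.13488959e+00  1.59605118e-03] [ 0.20376561  0.09902563 -0.27749153]
```

View pics/w6.png

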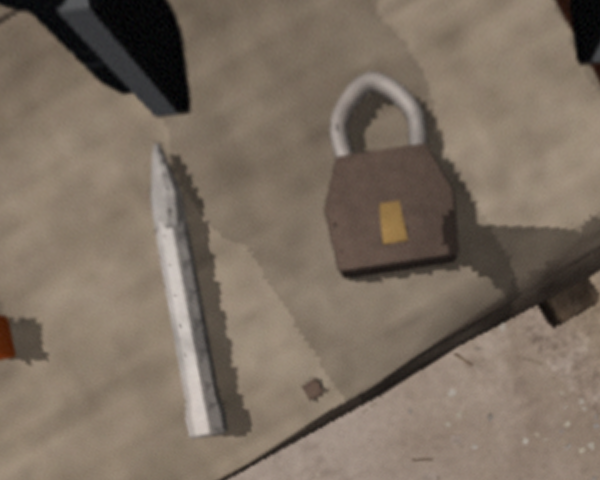

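Call:
{"name": "step_arm", "arguments": {
  "translation": [
    [0,0.06,-0.4],
    [0,0,-0.6],
    [0,0,-0.5],
    [0,0,-0.3],
    [0,0,-0.15],
    [0,0,0],
    [0,0,0]
  ],
  "turn": [
    [0,0,1],
    [0,0,0],
    [0,0,0],
    [0,0,0],
    [0,0,0],
    [0,0,0],
    [0,0,0]
  ],
  "grip": [85,85,85,85,85,85,85]
}}

```text
clock: 16.4
ee_pos: [0.3917, 0.2348, 0.0085]
tcp_rot: [-0.22, 3.133, 0.001]
force: [-0.1, -0.6, -0.1]
grip_width: 0.0849
gripper_force: 0.0
```

Call:
{"name": "step_arm", "arguments": {
  "translation": [
    [0,-0.02,-0.13],
    [0,0,0],
    [0,0,0],
    [0,0,0],
    [0,0,0],
    [0,0,0],
    [0,0,0],
    [0,0,0]
  ],
  "turn": [
    [0,0,0],
    [0,0,0],
    [0,0,0],
    [0,0,0],
    [0,0,0],
    [0,0,0],
    [0,0,0],
    [0,0,0]
  ],
  "grip": [85,60,45,45,45,45,45,45],
  "newtons": 50
}}

```text
clock: 17.4
ee_pos: [0.391, 0.2336, 0.0019]
tcp_rot: [-0.22, 3.134, 0.0]
force: [-0.6, -0.2, 5.4]
grip_width: 0.0493
gripper_force: 51.1
```

Call:
{"name": "step_arm", "arguments": {
  "translation": [
    [0,0,0.3],
    [0,0,0.5],
    [0,0,0.8],
    [0,0,0.4],
    [0,0,0]
  ],
  "turn": [
    [0,0,0],
    [0,0,0],
    [0,0,0],
    [0,0,0],
    [0,0,0]
  ],
  "grip": [45,45,45,45,45]
}}

```text
clock: 18.02
ee_pos: [0.3921, 0.2342, 0.1032]
tcp_rot: [-0.22, 3.13, 0.004]
force: [0.6, -0.1, -3.8]
grip_width: 0.0491
gripper_force: 53.1
```

Call:
{"name": "step_arm", "arguments": {
  "translation": [
    [0.3,-0.4,0],
    [0.45,-0.6,0],
    [0.45,-0.7,0],
    [0.45,-0.7,0],
    [0.45,-0.7,0],
    [0.45,-0.7,0],
    [0.45,-0.7,0],
    [0.4,-0.5,0],
    [0.26,-0.25,0],
    [0,0,0]
  ],
  "turn": [
    [0,0,2.3],
    [0,0,2.3],
    [0,0,2.3],
    [0,0,2.3],
    [0,0,2.3],
    [0,0,2.3],
    [0,0,2.3],
    [0,0,2.3],
    [0,0,2.3],
    [0,0,0]
  ],
  "grip": [45,45,45,45,45,45,45,45,45,45]
}}

```text
clock: 19.27
ee_pos: [0.5735, -0.0305, 0.0999]
tcp_rot: [0.775, -3.042, 0.0]
force: [-0.9, -0.9, -2.4]
grip_width: 0.0491
gripper_force: 53.0
```

Run:
```python
from h import *
from tgt import place,yv
f=wrist("w7.pkl"); p=f["s"]["ee_pos"]; print(p,f["s"]["tcp_rot"])
cv2.imwrite("pics/w7.png",cv2.resize(f["pixels"][:,:,::-1],(640,480)))
for d in (-.023,0,.023,.026): print(d,(project(f,np.r_[p[:2]+yv*d,p[2]+.012])*1.25).round(0))
print(project(f,np.r_[place["punch"],.011])*1.25)
```

```text
[ 0.57352023 -0.03052441  0.09994944] [ 7.74667861e-01 -3.04217804e+00  2.31603350e-05]
-0.023 [[324. 380.]]
0 [[323. 330.]]
0.023 [[323. 275.]]
0.026 [[323. 267.]]
[[196.76432599 249.7400341 ]]
```

View pics/w7.png

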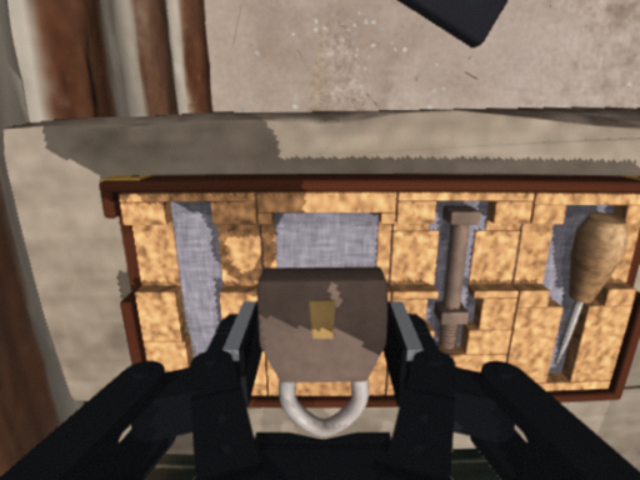

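Padlock hangs level and straight above its pocket (case base at row 268, as expected). Lowering.

Call:
{"name": "step_arm", "arguments": {
  "translation": [
    [0,0.02,-0.4],
    [0,0,-0.6],
    [0,0,-0.4],
    [0,0,-0.15],
    [0,0,0],
    [0,0,0]
  ],
  "turn": [
    [0,0,0],
    [0,0,0],
    [0,0,0],
    [0,0,0],
    [0,0,0],
    [0,0,0]
  ],
  "grip": [45,45,45,45,45,45]
}}

```text
clock: 20.08
ee_pos: [0.5747, -0.0277, 0.0248]
tcp_rot: [-0.78, 3.042, -0.0]
force: [0.4, -0.6, -2.7]
grip_width: 0.0492
gripper_force: 53.0
```

Call:
{"name": "step_arm", "arguments": {
  "translation": [
    [-0.01,-0.02,-0.1],
    [0,0,-0.08],
    [0,0,-0.04],
    [0,0,0]
  ],
  "turn": [
    [0,0,0],
    [0,0,0],
    [0,0,0],
    [0,0,0]
  ],
  "grip": [45,45,45,45]
}}

```text
clock: 20.58
ee_pos: [0.5732, -0.0291, 0.013]
tcp_rot: [0.779, -3.043, -0.0]
force: [-2.2, -0.1, 1.1]
grip_width: 0.0491
gripper_force: 53.5
```

Call:
{"name": "step_arm", "arguments": {
  "translation": [
    [0,0,0],
    [0,0,0],
    [0,0,0],
    [0,0,0.1],
    [0,0,0.5],
    [0,0,0.8],
    [0,0,0.4],
    [0,0,0]
  ],
  "turn": [
    [0,0,0],
    [0,0,0],
    [0,0,0],
    [0,0,0],
    [0,0,0],
    [0,0,0],
    [0,0,0],
    [0,0,0]
  ],
  "grip": [58,64,64,64,64,64,50,45]
}}

```text
clock: 21.58
ee_pos: [0.5751, -0.029, 0.1048]
tcp_rot: [-0.779, 3.039, -0.001]
force: [-0.7, 0.3, -0.9]
grip_width: 0.0448
gripper_force: 0.0
```

Call:
{"name": "step_arm", "arguments": {
  "translation": [
    [-0.4,0.5,0],
    [-0.55,0.8,0],
    [-0.6,0.8,0],
    [-0.6,0.8,0],
    [-0.6,0.8,0],
    [-0.6,0.8,0],
    [-0.6,0.8,0],
    [-0.5,0.8,0],
    [-0.43,0.72,0],
    [0,0,0]
  ],
  "turn": [
    [0,0,-2.1],
    [0,0,-2.1],
    [0,0,-2.1],
    [0,0,-2.1],
    [0,0,-2.1],
    [0,0,-2.1],
    [0,0,-2.1],
    [0,0,-2.1],
    [0,0,-2.1],
    [0,0,0]
  ],
  "grip": [45,45,45,45,45,45,45,45,45,45]
}}

```text
clock: 22.82
ee_pos: [0.3269, 0.3146, 0.102]
tcp_rot: [0.28, -3.127, -0.001]
force: [0.1, -0.7, -0.2]
grip_width: 0.0452
gripper_force: 0.0
```

Call:
{"name": "step_arm", "arguments": {
  "translation": [
    [0,0,-0.4],
    [0,0,-0.6],
    [0,0,-0.5],
    [0,0,-0.3],
    [0,0,0],
    [0,0,0]
  ],
  "turn": [
    [0,0,0],
    [0,0,0],
    [0,0,0],
    [0,0,0],
    [0,0,0],
    [0,0,0]
  ],
  "grip": [45,45,45,45,45,45]
}}

```text
clock: 23.58
ee_pos: [0.3301, 0.3122, 0.0134]
tcp_rot: [-0.269, 3.129, 0.001]
force: [-0.4, -0.1, -0.2]
grip_width: 0.0448
gripper_force: 0.0
```

Call:
{"name": "step_arm", "arguments": {
  "translation": [
    [0.02,0,-0.16],
    [0,0,0],
    [0,0,0],
    [0,0,0],
    [0,0,0],
    [0,0,0],
    [0,0,0],
    [0,0,0]
  ],
  "turn": [
    [0,0,0],
    [0,0,0],
    [0,0,0],
    [0,0,0],
    [0,0,0],
    [0,0,0],
    [0,0,0],
    [0,0,0]
  ],
  "grip": [45,30,8,8,8,8,8,8]
}}

```text
clock: 24.58
ee_pos: [0.3307, 0.312, 0.0051]
tcp_rot: [-0.269, 3.13, 0.0]
force: [-0.2, -1.2, 5.6]
grip_width: 0.0115
gripper_force: 50.5
```

Call:
{"name": "step_arm", "arguments": {
  "translation": [
    [0,0,0.3],
    [0,0,0.5],
    [0,0,0.8],
    [0,0,0.4],
    [0,0,0]
  ],
  "turn": [
    [0,0,0],
    [0,0,0],
    [0,0,0],
    [0,0,0],
    [0,0,0]
  ],
  "grip": [8,8,8,8,8]
}}

```text
clock: 25.2
ee_pos: [0.3314, 0.313, 0.1066]
tcp_rot: [-0.269, 3.127, 0.005]
force: [0.4, 0.8, -1.5]
grip_width: 0.0117
gripper_force: 49.8
```

Call:
{"name": "step_arm", "arguments": {
  "translation": [
    [0.35,-0.5,0],
    [0.5,-0.75,0],
    [0.5,-0.75,0],
    [0.5,-0.75,0],
    [0.5,-0.75,0],
    [0.5,-0.75,0],
    [0.5,-0.75,0],
    [0.5,-0.75,0],
    [0.5,-0.75,0],
    [0.5,-0.7,0]
  ],
  "turn": [
    [0,0,1.7],
    [0,0,1.7],
    [0,0,1.7],
    [0,0,1.7],
    [0,0,1.7],
    [0,0,1.7],
    [0,0,1.7],
    [0,0,1.7],
    [0,0,1.7],
    [0,0,1.7]
  ],
  "grip": [8,8,8,8,8,8,8,8,8,8]
}}

```text
clock: 26.45
ee_pos: [0.5726, -0.0494, 0.1032]
tcp_rot: [0.73, -3.053, -0.001]
force: [0.4, 0.1, -1.7]
grip_width: 0.0115
gripper_force: 49.7
```

Call:
{"name": "step_arm", "arguments": {
  "translation": [
    [0.5,-0.7,0],
    [0.3,-0.35,0],
    [0,0,0],
    [0,0,0]
  ],
  "turn": [
    [0,0,1.9],
    [0,0,0],
    [0,0,0],
    [0,0,0]
  ],
  "grip": [8,8,8,8]
}}

```text
clock: 26.95
ee_pos: [0.6117, -0.0991, 0.1035]
tcp_rot: [0.781, -3.04, -0.003]
force: [0.4, 0.3, -1.2]
grip_width: 0.0114
gripper_force: 49.7
```

Run:
```python
from h import *
from tgt import place,yv
f=wrist("w8.pkl"); p=f["s"]["ee_pos"]; print(p,f["s"]["tcp_rot"])
cv2.imwrite("pics/w8.png",cv2.resize(f["pixels"][:,:,::-1],(640,480)))
for d in (-.09,-.055,0,.026,.03,.034): print(d,(project(f,np.r_[p[:2]+yv*d,p[2]+.004])*1.25).round(0))
print(project(f,np.r_[place["punch"],.011])*1.25)
```

```text
[ 0.61166423 -0.09913119  0.10352894] [ 0.78082058 -3.04030588 -0.00309018]
-0.09 [[323. 483.]]
-0.055 [[323. 427.]]
0 [[323. 320.]]
0.026 [[324. 260.]]
0.03 [[324. 250.]]
0.034 [[324. 240.]]
[[319.38414333 246.87627753]]
```

View pics/w8.png

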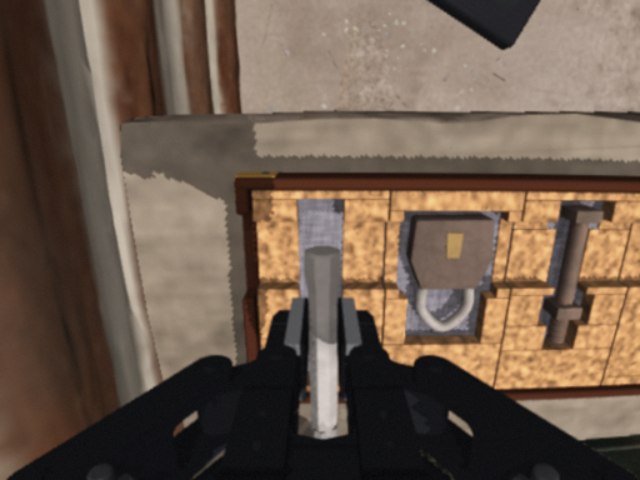

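Padlock seated in its pocket; punch held straight, blunt end at row 249 as expected. Lowering.

Call:
{"name": "step_arm", "arguments": {
  "translation": [
    [0.01,-0.02,-0.4],
    [0,0,-0.6],
    [0,0,-0.45],
    [0,0,-0.2],
    [0,0,0],
    [0,0,0]
  ],
  "turn": [
    [0,0,0],
    [0,0,0],
    [0,0,0],
    [0,0,0],
    [0,0,0],
    [0,0,0]
  ],
  "grip": [8,8,8,8,8,8]
}}

```text
clock: 27.75
ee_pos: [0.6143, -0.1015, 0.0232]
tcp_rot: [-0.78, 3.042, -0.001]
force: [0.3, -0.0, -1.6]
grip_width: 0.0115
gripper_force: 49.7
```

Call:
{"name": "step_arm", "arguments": {
  "translation": [
    [-0.02,0.02,-0.08],
    [0,0,-0.06],
    [0,0,0],
    [0,0,0]
  ],
  "turn": [
    [0,0,0],
    [0,0,0],
    [0,0,0],
    [0,0,0]
  ],
  "grip": [8,8,8,8]
}}

```text
clock: 28.25
ee_pos: [0.6128, -0.1004, 0.0161]
tcp_rot: [-0.78, 3.043, 0.0]
force: [-1.3, 1.0, 6.3]
grip_width: 0.0115
gripper_force: 50.6
```

Call:
{"name": "step_arm", "arguments": {
  "translation": [
    [0,0,0],
    [0,0,0],
    [0,0,0],
    [0,0,0],
    [0,0,0.3],
    [0,0,0.6],
    [0,0,0.8],
    [0,0,0.8],
    [0,0,0.5]
  ],
  "turn": [
    [0,0,0],
    [0,0,0],
    [0,0,0],
    [0,0,0],
    [0,0,0],
    [0,0,0],
    [0,0,0],
    [0,0,0],
    [0,0,0]
  ],
  "grip": [15,20,28,30,30,30,30,30,30]
}}

```text
clock: 29.38
ee_pos: [0.6137, -0.1008, 0.169]
tcp_rot: [-0.779, 3.039, -0.002]
force: [-0.0, 0.5, 0.4]
grip_width: 0.0297
gripper_force: 0.0
```

Call:
{"name": "step_arm", "arguments": {
  "translation": [
    [-0.6,0.8,0],
    [-0.6,0.8,0],
    [-0.6,0.8,0],
    [-0.6,0.8,0],
    [-0.6,0.8,0],
    [-0.6,0.8,0],
    [-0.6,0.8,0],
    [0,0,0],
    [0,0,0]
  ],
  "turn": [
    [0,0,0],
    [0,0,0],
    [0,0,0],
    [0,0,0],
    [0,0,0],
    [0,0,0],
    [0,0,0],
    [0,0,0],
    [0,0,0]
  ],
  "grip": [30,30,30,30,30,30,30,30,30]
}}

```text
clock: 30.5
ee_pos: [0.4031, 0.1791, 0.1662]
tcp_rot: [-0.779, 3.042, -0.0]
force: [-0.0, 0.5, 0.0]
grip_width: 0.0301
gripper_force: 0.0
```

Run:
```python
from h import *
from plant import grab_frame,state
f=grab_frame("top"); pickle.dump(f,open("top2.pkl","wb")); print(state()["ee_pos"])
cv2.imwrite("pics/till2.png",ortho(f,(.579,.02),780,400,2200,np.radians(-61.3),.023))
```

```text
[0.4033846  0.17862242 0.16597072]
```

View pics/till2.png

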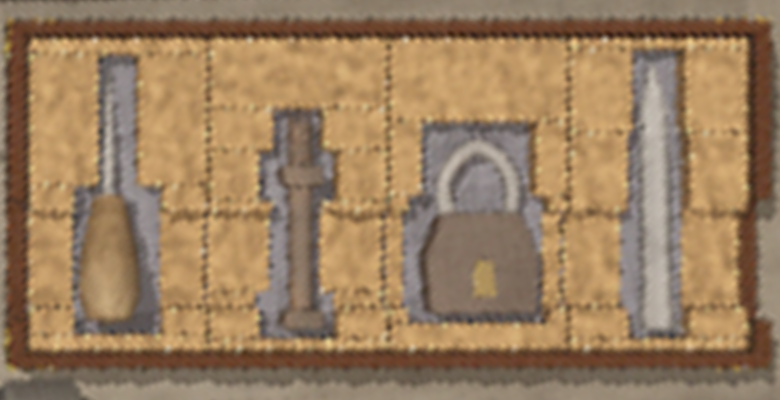

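The top view shows all four parts down in their cut-outs. Estimated offsets from the seated places: awl about -4 mm in x (handle centre 109 vs 118), padlock about +2 mm in x and +1 to +3 mm in y, punch and bolt about 2 mm or less. All are within the 8 mm limit, so I'm handing in.

```bash
python3 -c "
from plant import *
print(sign_off())"
```

```text
the job is handed in; nothing more can be done
None
```

The job is handed in at about 30.5 s of the 112 s: padlock, bolt, awl and punch each lie in their own insert, the awl about 4 mm off centre and the others within about 3 mm (8 mm allowed), and the arm went nowhere near the try square or oak block; no verdict came back.

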